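Close up the spice rack and add the last tin

TASK

The rack of spice tins has been left untidy and one tin lies on the board beside it. Close up the three tins in the rack to make room, stand the fourth one up and put it in the rack too, so that all four stand upright, side by side in one straight row with their backs against the rack's back board. Leave the timer, spoon, lime and spice jar where they are.

Things in the scene. Friction and masses are not known exactly. Their poses are not given: they have to be found in the camera images.
- rack: dark wooden spice rack, 262 long (its y) x 70 deep (its x) x 38 high; does not move. Origin: centre of its underside, on the 16 mm wooden cover board that lies over the hob. Floor 8 mm thick; bay on it 246 long (y -123 to 123) x 56 deep (x -28 to 28). Back board at +x (far side) 38 above the underside; front lip at -x 13 above it, 6 thick; end cheeks 24 above it, 8 thick
- bay (a point): point on the rack's floor (8 mm above its underside), mid-length, where the centre of a tin stands whose back touches the back board: at x = +8 mm of the rack; axes as the rack. Four tins side by side fill the bay but for 6 mm. Mind the microwave over the hob: its front is 0.58 m ahead of the robot's base, its underside 0.46 m above the worktop
- tin_1: rectangular steel spice tin with a black lid and a blank paper label on both broad faces, 60 wide (its y) x 40 deep (its x) x 80 high (its z), about 0.16 kg, closed and rigid, front and back alike. Stands loose and askew in the rack, at its -y end. Origin: centre of its base, z toward the lid
- tin_2: tin like tin_1, in the middle of the rack
- tin_3: tin like tin_1, at the +y end of the rack
- tin_4: tin like tin_1, lying on one broad face on the cover board to the right of the rack (the upper face 40 mm above the board), its lid pointing roughly to the right (-y), its width roughly along x. Origin: centre of its base, 20 mm above the board while it lies; z toward the lid
- timer: round white kitchen timer, 63 across, 45 high, standing on the cover board behind the rack; leave alone. Origin: centre of its underside
- spoon: steel teaspoon, 130 long, lying on the cover board behind the rack; leave alone. Origin: centre of its underside
- lime: green lime, 53 x 46 x 48, on the cover board behind the lying tin; leave alone. Origin: its lowest point
- jar: round spice jar with a red lid, 45 across, 106 high, standing on the cover board behind the rack, the nearer of two; leave alone. Origin: centre of its underside

How it is judged:
By the outcome, as a careful person would: the job done as asked, in the order asked, and still so for the second after the job is handed in, with the robot touching nothing.
It also fails if it takes over 72 s, if anything falls off the work surface, if the arm or the gripper's body presses on something with over 40 N, if the wrist force passes 120 N, or if a joint passes its speed limit or range.

ROBOT

A 6-joint arm with a two-finger parallel gripper is mounted at the origin on a cart in front of the work surface, level with it; the furniture and walls round the work are solid. World frame = base frame: x ahead of the robot, y to its left, z up, the work surface at z = 0. Lengths are in m, angles in rad, forces in N, time in s.
With the tool pointing down it reaches from about 0.3 to 1 m from the base axis. Payload 5.1 kg.
Tool frame: the origin (TCP) lies on the centre line of the jaws, within the pads' length; the fingertips stand 19 mm ahead of it and the grasp point (between the pads) is the TCP; z points along the fingers, y is the line along which they close (so a half turn about z gives the same grasp; the last joint's range is limited). The gripper opens to 95 mm and grips with 3 to 60 N. Pads are 20 mm wide; open, the fingers measure 119 mm over their backs; the gripper's body (75 mm by 180 mm) begins 59 mm behind the grasp point.
Start: joints at [-1.356, 0.124, 1.65, -0, 1.367, -0.083], TCP at [0.191, -0.621, 0.234] pointing down, gripper open.
Joint ranges: [-2.61, 2.61], [-1.02, 2.33], [0.03, 2.71], [-1.35, 4.49], [0.32, 2.68], [-2.91, 2.91]. Speed limits (rad/s): [2.57, 2.57, 3.14, 3.14, 3.14, 3.14].

INTERFACE

Orientations are given as a 3x3 rotation matrix whose columns are the frame's x, y, z axes.
In Python, from rig import manip gives the robot as it stands.
- The arm moves only by the shell command python3 -m creep 'ROWS' [OPENING] [FORCE]. ROWS is JSON, one flat list of numbers, 6 for each row, row after row: the shift along the tool's x, y, z in m, then the turn, a rotation vector about the tool's x, y, z in rad. A call has 1 to 10 rows; each row is the pose to reach, as a shift and turn from the pose commanded when the call began, along the tool's axes at that moment; what a row does not reach only later rows make up. A row lasts 1/8 s, in which the tool goes at most 62.5 mm and 10.7 degrees, less where a joint would pass 70% of its speed; a pose out of reach is approached as far as the arm can. A call with a gripper value outside its range is refused whole. OPENING is the opening, from 0 (shut) to 1 (fully open), set as the call begins (- or left out, the last holds). The fingers move at their own pace and stop on an object; FORCE is the grip in N (left out, the last holds). Time passes only in rows, so rows that repeat a pose let the fingers close. It gives the time, the measured TCP pose, the force, the opening and the grip force at its end, in the units of the state.
- manip.state(): the state, without advancing time (a new reading comes with each control period).
- manip.camera(name): name is "side" or "top"; returns a dict with "image" (480x640x3 uint8, red, green, blue), "fovy" (degrees; the focal length in pixels is half the picture's height over the tangent of half this angle, whatever the lens; pixels are square), "cx", "cy" (the principal point, pixels), "R" (3x3) and "t" (3): a world point X has camera coordinates R X + t. Camera axes: x right, y down, z forward; pixel columns grow to the right and rows downward; lengths in m; the calibration is good to about 2 mm. A picture is of the moment at which its call begins. There is no depth.
- manip.finish_job(): hands the job in; it is judged then, once.
The state is a dict: "time": time; "joints": joint angles; "qvel": joint speeds; "effort": joint torques, N m; "tool_pos": TCP position; "ee_rot": TCP orientation; "wrist_force": force on the tool from outside, world axes, zero at the start; "wrist_torque": the same for the moment, N m; "finger_gap": opening from 0.0 (shut) to 1.0 (fully open); "grasp_force": force on a finger pad.
Only numpy, scipy, OpenCV 4.12 (cv2) and the standard library are available. Lean on these libraries where they do the work, as an engineer would, in place of code of your own. Each camera call takes 0.05 s, during which the arm holds its last target. There are 200 camera calls.

## Working session

There is one attempt and no reset: what is moved stays moved. The work goes in short steps, Python scripts to look and compute and a shell command to move; the robot and the scene stay as the last step left them, time stands still between calls to the robot, and variables do not carry over. Pictures are saved under pics/ and viewed, at most 10 in all, crops included, and the job is handed in when it is done.

```bash
mkdir -p pics; ls; python3 - <<'E'
from rig import manip
import cv2,numpy as np
s=manip.state()
for k in s: print(k,np.round(s[k],4).tolist())
for n in("side","top"):
    c=manip.camera(n); cv2.imwrite(f"pics/{n}0.png",c["image"][:,:,::-1]); print(n,{k:np.round(c[k],4).tolist() for k in c if k!="image"}, [k for k in c])
E
```

```text
pics
time 0.0
joints [-1.3556, 0.1245, 1.6517, -0.0, 1.3675, -0.0826]
qvel [0.0019, 0.0009, 0.0012, -0.0017, -0.0001, 0.0008]
effort [-0.0015, -41.7609, -35.9933, 0.0773, 0.0491, -0.0002]
tool_pos [0.1906, -0.6208, 0.2324]
ee_rot [[0.956, 0.2934, -0.0005], [0.2934, -0.956, 0.002], [0.0002, -0.002, -1.0]]
wrist_force [0.2192, 0.6025, 0.716]
wrist_torque [-0.0373, 0.057, -0.0598]
grasp_force 0.0
finger_gap 1.0035
side {'fovy': 43.4125, 'cx': 319.4659, 'cy': 233.8949, 'R': [[-0.7959, -0.6054, -0.0037], [-0.3878, 0.5145, -0.7648], [0.4649, -0.6073, -0.6442]], 't': [0.4561, 0.26, 0.8815]} ['image', 'fovy', 'cx', 'cy', 'R', 't']
top {'fovy': 51.2659, 'cx': 316.878, 'cy': 233.0558, 'R': [[0.0151, -0.9999, -0.0018], [-0.9918, -0.0148, -0.1267], [0.1267, 0.0037, -0.9919]], 't': [0.009, 0.5304, 0.9436]} ['image', 'fovy', 'cx', 'cy', 'R', 't']
```

View pics/side0.png

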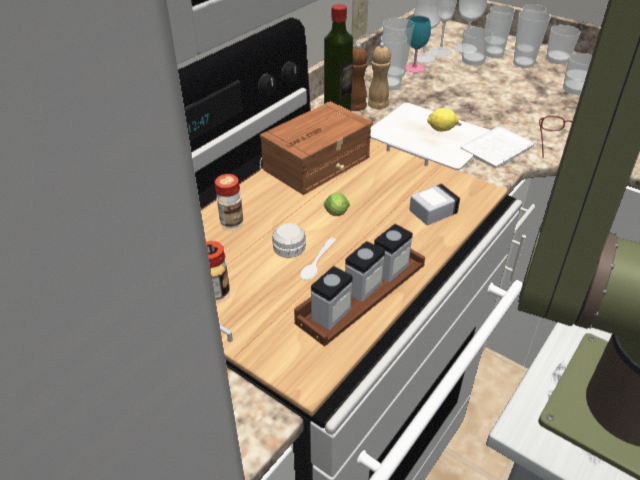

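View pics/top0.png

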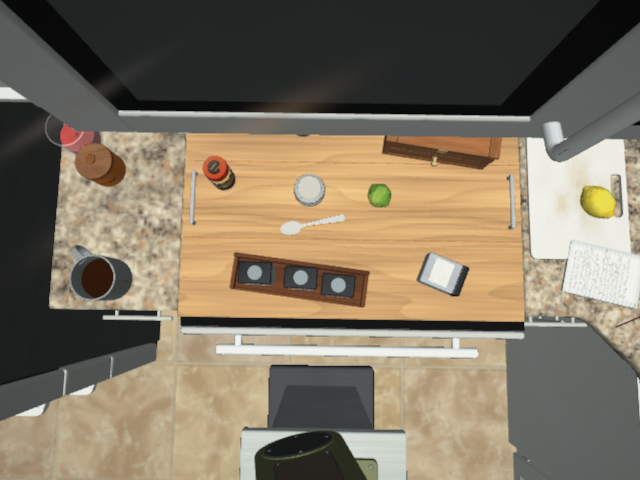

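The side view shows the rack running from (297,320) to (425,262) with three tins, and the lying tin at (435,203). In the top view the rack corners are about (233,254), (368,268), (364,305) and (230,290), and tin 4 is at (443,273). Zooming in for corners.

```bash
python3 - <<'E'
import cv2,numpy as np
t=cv2.imread("pics/top0.png");s=cv2.imread("pics/side0.png")
a=cv2.resize(t[248:311,226:376],None,fx=5.3,fy=5.3,interpolation=cv2.INTER_CUBIC)[:, :795]
b=cv2.resize(t[248:300,412:472],None,fx=5,fy=5,interpolation=cv2.INTER_CUBIC)
c=cv2.resize(s[180:228,405:465],None,fx=5,fy=5,interpolation=cv2.INTER_CUBIC)
im=np.zeros((600,800,3),np.uint8)
im[:a.shape[0],:a.shape[1]]=a; im[336:336+260,:300]=b; im[336:336+240,310:610]=c
cv2.imwrite("pics/c1.png",im)
d=cv2.resize(s[220:345,290:430],None,fx=4.8,fy=4.8,interpolation=cv2.INTER_CUBIC); cv2.imwrite("pics/c2.png",d)
E
```

```text
(no output)
```

View pics/c1.png

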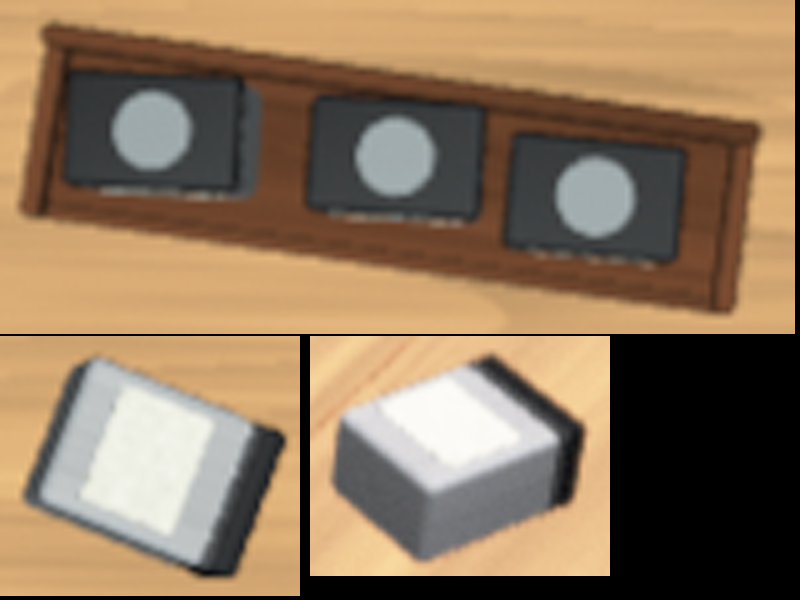

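View pics/c2.png

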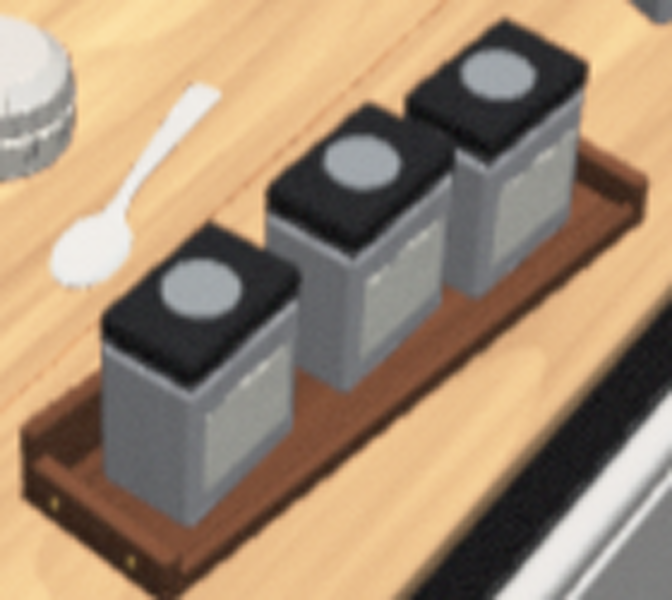

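The crops show clear corners for the rack and all four tins: the lids of tins 3, 2 and 1 from left to right, and tin 4's upper face with its lid to the right. Fitting poses to the corners.

```bash
cat > h.py <<'E'
import numpy as np,cv2
from rig import manip
from scipy.optimize import least_squares
C={}
def cam(n):
    if n not in C: C[n]=manip.camera(n)
    return C[n]
def proj(n,X):
    c=cam(n);f=240/np.tan(np.radians(c["fovy"]/2));p=np.asarray(X)@np.array(c["R"]).T+c["t"]
    return p[:,:2]/p[:,2:]*f+[c["cx"],c["cy"]]
def w(p,L):
    L=np.asarray(L,float);c,s=np.cos(p[2]),np.sin(p[2])
    return np.c_[p[0]+c*L[:,0]-s*L[:,1],p[1]+s*L[:,0]+c*L[:,1],L[:,2]]
def un(pts,sc,off): return (np.asarray(pts,float)+.5)/sc-.5+off
def fit(obs,p0=(.45,0,0)):
    """obs: list of (cam, local pts, pixels)"""
    fn=lambda p:np.concatenate([(proj(n,w(p,L))-P).ravel() for n,L,P in obs])
    r=least_squares(fn,p0,loss='soft_l1'); return r.x,np.abs(r.fun).mean() if 0 else np.sqrt(np.mean(fn(r.x)**2))
def box(hx,hy,z): return [(hx,hy,z),(hx,-hy,z),(-hx,-hy,z),(-hx,hy,z)]
E
python3 - <<'E'
from h import *
T=lambda p:un(p,5.3,(226,248)); S=lambda p:un(p,4.8,(290,220))
B=box(.02,.03,.104)
tins={'3':([(70,72),(243,78),(237,188),(64,183)],[(103,320),(212,225),(298,280),(190,388)]),
'2':([(315,96),(487,105),(478,220),(306,208)],[(268,190),(370,103),(455,155),(350,252)]),
'1':([(515,134),(686,150),(680,263),(503,245)],[(408,100),(507,20),(587,70),(488,160)])}
rk=[("top",[(.035,.131,.054),(.035,-.131,.054),(-.035,-.131,.04),(-.035,.131,.04)],T([(45,27),(760,128),(733,312),(22,212)])),
("side",[(.035,.131,.054),(.035,.131,.016),(-.035,.131,.016),(-.035,-.131,.04)],S([(25,430),(28,495),(175,598),(645,185)]))]
r,e=fit(rk);print('rack',r.round(4),e)
c,s=np.cos(r[2]),np.sin(r[2]);M=np.array([[c,s],[-s,c]])
for k,(a,b) in tins.items():
    for o in([("top",B,T(a)),("side",B,S(b))],[("top",B,T(a))],[("side",B,S(b))]):
        p,e=fit(o);print(k,p.round(4),round(e,2),'in rack',(M@(p[:2]-r[:2])).round(4),round(np.degrees(p[2]-r[2]),1))
B4=[(.03,0,.056),(.03,-.08,.056),(-.03,-.08,.056),(-.03,0,.056)]
a=un([(97,22),(285,102),(237,241),(40,162)],5,(412,248)); b=un([(32,86),(180,21),(273,94),(118,156)],5,(405,180))
p,e=fit([("top",B4,a),("side",B4,b)],(.45,-.25,0));print('t4',p.round(4),e)
E
```

```text
rack [ 0.439   0.0495 -0.1238] 1.4145435316745092
3 [ 0.4486  0.1297 -0.0291] 1.47 in rack [-0.0004  0.0808] 5.4
3 [ 0.4489  0.1275 -0.0196] 0.58 in rack [0.0002 0.0786] 6.0
3 [ 0.4472  0.1337 -0.0499] 1.04 in rack [-0.0023  0.0845] 4.2
2 [ 0.4411  0.0471 -0.0548] 1.29 in rack [ 0.0024 -0.0022] 4.0
2 [ 0.441   0.0451 -0.0507] 0.49 in rack [ 0.0026 -0.0042] 4.2
2 [ 0.4406  0.051  -0.079 ] 0.93 in rack [0.0014 0.0016] 2.6
1 [ 0.4284 -0.0208 -0.0863] 1.33 in rack [-0.0019 -0.0711] 2.1
1 [ 0.4283 -0.0226 -0.0785] 0.53 in rack [-0.0017 -0.0728] 2.6
1 [ 0.4277 -0.0165 -0.1076] 1.0 in rack [-0.0031 -0.0669] 0.9
t4 [ 0.4687 -0.1867 -0.3751] 1.1415805611668184
```

```bash
cat >> h.py <<'E'
from scipy.spatial.transform import Rotation as Ro
RACK=np.array([.439,.0495,-.1238])
def down(yaw): # tool y at heading yaw, z down
    c,s=np.cos(yaw),np.sin(yaw); return np.array([[-s,c,0],[c,s,0],[0,0,-1.]])
def go(pos,R):
    s=manip.state(); R0=np.array(s["ee_rot"]); d=R0.T@(np.array(pos)-s["tool_pos"]); r=Ro.from_matrix(R0.T@R).as_rotvec()
    print("shift",d.round(4).tolist(),"turn",r.round(4).tolist(),"n",round(np.linalg.norm(d)/.0625,1),round(np.degrees(np.linalg.norm(r))/10.7,1))
def rk(x,y,z): return w(RACK,[(x,y,z)])[0]
def st():
    s=manip.state(); R0=np.array(s["ee_rot"]); p=np.array(s["tool_pos"]); c,q=np.cos(RACK[2]),np.sin(RACK[2]); M=np.array([[c,q],[-q,c]])
    print("t",round(s["time"],2),"rack",(M@(p[:2]-RACK[:2])).round(4),"z",p[2].round(4),"yaw-rack",round(np.arctan2(R0[1,1],R0[0,1])-RACK[2],3),"Frack",(M@s["wrist_force"][:2]).round(1),np.round(s["wrist_force"][2],1),"gap",round(s["finger_gap"]*95,1))
E
python3 - <<'E'
from h import *
go([.4486,.1297,.17],down(-.029)); go([.4486,.1297,.082],down(-.029))
E
```

```text
shift [0.4669, -0.6419, 0.0637] turn [-0.0011, -0.0009, -1.244] n 12.7 6.7
shift [0.4669, -0.6418, 0.1517] turn [-0.0011, -0.0009, -1.244] n 12.9 6.7
```

```bash
python3 -m creep '[0.467,-0.642,0.064,0,0,-1.244, 0.467,-0.642,0.064,0,0,-1.244, 0.467,-0.642,0.064,0,0,-1.244, 0.467,-0.642,0.064,0,0,-1.244, 0.467,-0.642,0.064,0,0,-1.244, 0.467,-0.642,0.064,0,0,-1.244, 0.467,-0.642,0.064,0,0,-1.244, 0.467,-0.642,0.064,0,0,-1.244, 0.467,-0.642,0.064,0,0,-1.244, 0.467,-0.642,0.064,0,0,-1.244]' 1 20; python3 -c "
from h import *
st();go([.4486,.1297,.17],down(-.029));print(manip.state()['joints'])"
```

```text
time: 1.45
tool_pos: [0.3935, -0.0303, 0.1836]
ee_rot: [[0.029, 1.0, 0.002], [1.0, -0.029, -0.0], [-0.0, 0.002, -1.0]]
wrist_force: [1.4, 0.7, -0.2]
finger_gap: 0.999
grasp_force: 0.0
t 1.45 rack [-0.0353 -0.0848] z 0.1836 yaw-rack 0.095 Frack [1.3 0.9] -0.2 gap 94.9
shift [0.1615, 0.0504, 0.0136] turn [0.0016, 0.0004, -0.0002] n 2.7 0.0
[-2.12940281e-01 -4.56246610e-01  2.24262342e+00 -1.02183650e-04
  1.35354499e+00 -1.83738027e-01]
```

```bash
python3 -m creep '[0.16,0.05,0.012,0,0,0, 0.16,0.05,0.012,0,0,0, 0.16,0.05,0.012,0,0,0, 0.16,0.05,0.012,0,0,0, 0.16,0.05,0.012,0,0,0]' ; python3 -c "
from h import *
st();go([.4486,.1297,.082],down(-.029))
im=cam('top')['image'];cv2.imwrite('pics/t1.png',im[:,:,::-1])"
```

```text
time: 2.08
tool_pos: [0.4475, 0.126, 0.1712]
ee_rot: [[0.029, 1.0, -0.001], [1.0, -0.029, -0.001], [-0.001, -0.001, -1.0]]
wrist_force: [0.6, 0.9, -0.2]
finger_gap: 1.004
grasp_force: 0.0
t 2.08 rack [-0.001   0.0769] z 0.1712 yaw-rack 0.095 Frack [0.5 1. ] -0.2 gap 95.4
shift [0.0038, 0.0011, 0.0892] turn [-0.0007, 0.0005, 0.0004] n 1.4 0.0
```

```bash
python3 -m creep '[0.003,0.001,0.05,0,0,0, 0.003,0.001,0.09,0,0,0, 0.003,0.001,0.09,0,0,0, 0.003,0.001,0.09,0,0,0]'; python3 -m creep '[0,0,0,0,0,0, 0,0,0,0,0,0, 0,0,0,0,0,0, 0,0,0,0,0,0, 0,0,0,0,0,0, 0,0,0,0,0,0]' 0.3 20 ; python3 -c "
from h import *
st()"
```

```text
time: 2.62
tool_pos: [0.45, 0.1287, 0.0831]
ee_rot: [[0.03, 1.0, 0.002], [1.0, -0.03, 0.0], [0.0, 0.002, -1.0]]
wrist_force: [0.8, -0.5, 0.3]
finger_gap: 1.0
grasp_force: 0.0
time: 3.38
tool_pos: [0.4488, 0.1292, 0.0813]
ee_rot: [[0.029, 1.0, -0.0], [1.0, -0.029, -0.0], [-0.0, -0.0, -1.0]]
wrist_force: [-0.1, 0.4, -0.1]
finger_gap: 0.423
grasp_force: 0.0
t 3.38 rack [-0.0001  0.0803] z 0.0813 yaw-rack 0.095 Frack [-0.1  0.3] -0.1 gap 40.2
```

```bash
python3 -m creep '[0,0,0,0,0,0, 0,0,0,0,0,0, 0.002,0.002,0,0,0,0.03, 0.004,0.004,0,0,0,0.06, 0.007,0.006,0,0,0,0.095, 0.007,0.006,0,0,0,0.095, 0.007,0.006,0,0,0,0.095]' 0.3 20 ; python3 -c "
from h import *
st()"; python3 -m creep '[0.001,0.001,0,0,0,0, 0.002,0.002,0,0,0,0, 0.002,0.002,0,0,0,0]'; python3 -c "
from h import *
st()"
```

```text
time: 4.25
tool_pos: [0.4552, 0.1362, 0.0814]
ee_rot: [[0.124, 0.992, 0.0], [0.992, -0.124, 0.0], [0.0, 0.0, -1.0]]
wrist_force: [0.8, 0.1, -0.7]
finger_gap: 0.423
grasp_force: 20.0
t 4.25 rack [0.0054 0.088 ] z 0.0814 yaw-rack -0.0 Frack [0.8 0.1] -0.7 gap 40.2
time: 4.62
tool_pos: [0.457, 0.1375, 0.0814]
ee_rot: [[0.124, 0.992, -0.001], [0.992, -0.124, -0.001], [-0.001, -0.001, -1.0]]
wrist_force: [-3.2, -1.1, 1.5]
finger_gap: 0.421
grasp_force: 20.0
t 4.62 rack [0.007  0.0896] z 0.0814 yaw-rack -0.0 Frack [-3.1 -1.5] 1.5 gap 40.0
```

```bash
for i in 1; do python3 -m creep '[0.001,0,0,0,0,0, 0.001,0,0,0,0,0]' >/dev/null; python3 -c "
from h import *
st()"; done; python3 -m creep '[0.001,0.001,0,0,0,0, 0.001,0.001,0,0,0,0]'>/dev/null; python3 -c "
from h import *
st()"
```

```text
t 4.88 rack [0.007  0.0903] z 0.0814 yaw-rack 0.0 Frack [-2.7 -4.7] 1.9 gap 40.1
t 5.12 rack [0.0071 0.0905] z 0.0814 yaw-rack -0.0 Frack [-7.2 -8.2] 7.8 gap 39.7
```

```bash
python3 -m creep '[0.001,0,0,0,0,0, 0.001,0,0,0,0,0]' >/dev/null; python3 -c "
from h import *
st()"; python3 -m creep '[0.001,0,0,0,0,0, 0.001,0,0,0,0,0]'>/dev/null; python3 -c "
from h import *
st()"
```

```text
t 5.38 rack [0.0071 0.0911] z 0.0815 yaw-rack 0.0 Frack [-6.7 -9. ] 8.0 gap 39.9
t 5.62 rack [0.0071 0.0921] z 0.0815 yaw-rack 0.0 Frack [-7.2 -8.9] 6.9 gap 40.1
```

```bash
python3 -m creep '[0,0,0,0,0,0, 0,0,0,0,0,0, 0,0,0,0,0,0, -0.03,-0.002,0,0,0,-0.03, -0.06,-0.004,0,0,0,-0.06, -0.094,-0.005,0,0,0,-0.069, -0.094,-0.005,0,0,0,-0.069, -0.094,-0.005,0,0,0,-0.069]' 0.9 20 ; python3 -m creep '[0,0,0,0,0,0, 0,0,0,0,0,0, 0,0,0,0,0,0, 0,0,0,0,0,0, 0,0,0,0,0,0, 0,0,0,0,0,0, 0,0,0,0,0,0, 0,0,0,0,0,0]' 0.3 20; python3 -c "
from h import *
st()
im=cam('side')['image'];cv2.imwrite('pics/s1.png',cv2.resize(im[180:350,260:460],None,fx=3.5,fy=3.5,interpolation=2)[:,:,::-1])"
```

```text
time: 6.62
tool_pos: [0.4426, 0.0493, 0.0816]
ee_rot: [[0.055, 0.998, 0.001], [0.998, -0.055, 0.0], [0.001, 0.001, -1.0]]
wrist_force: [0.5, -0.4, 0.5]
finger_gap: 0.896
grasp_force: 0.0
time: 7.62
tool_pos: [0.4422, 0.049, 0.0814]
ee_rot: [[0.055, 0.998, -0.0], [0.998, -0.055, 0.0], [0.0, -0.0, -1.0]]
wrist_force: [-1.4, 1.6, 0.4]
finger_gap: 0.422
grasp_force: 20.0
t 7.62 rack [ 0.0032 -0.0001] z 0.0814 yaw-rack 0.069 Frack [-1.5  1.4] 0.4 gap 40.1
```

View pics/s1.png

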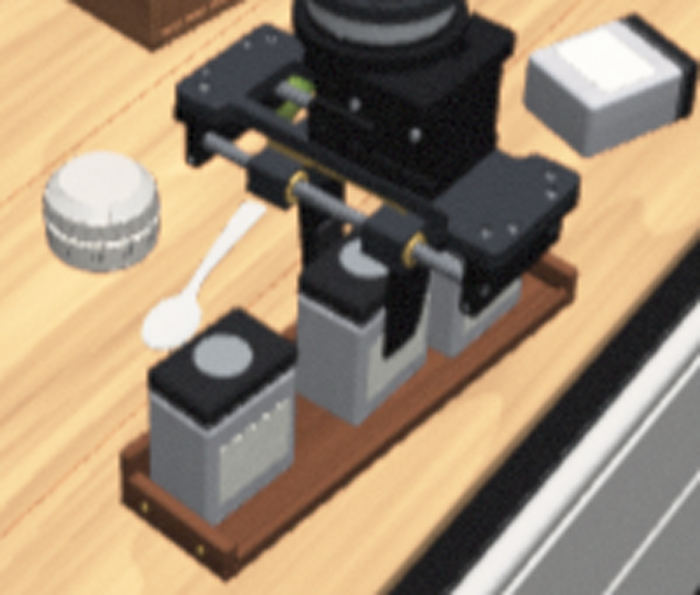

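The picture shows tin 3 upright in the +y corner (crop about (222,430)) and tin 2 gripped mid-width. Sliding tin 2 toward it.

```bash
python3 -m creep '[0.007,0.0015,0,0,0,0.02, 0.014,0.003,0,0,0,0.045, 0.021,0.004,0,0,0,0.069, 0.027,0.005,0,0,0,0.069, 0.027,0.005,0,0,0,0.069, 0.027,0.005,0,0,0,0.069]' ; python3 -c "
from h import *
st()"; python3 -m creep '[0.001,0.001,0,0,0,0, 0.001,0.001,0,0,0,0]'>/dev/null; python3 -c "
from h import *
st()"; python3 -m creep '[0.001,0,0,0,0,0, 0.001,0,0,0,0,0]'>/dev/null; python3 -c "
from h import *
st()"; python3 -m creep '[0.001,0,0,0,0,0, 0.001,0,0,0,0,0]'>/dev/null; python3 -c "
from h import *
st()"
```

```text
time: 8.43
tool_pos: [0.4488, 0.0758, 0.0814]
ee_rot: [[0.124, 0.992, 0.0], [0.992, -0.124, 0.0], [0.0, 0.0, -1.0]]
wrist_force: [0.9, 1.4, 0.1]
finger_gap: 0.419
grasp_force: 20.0
t 8.43 rack [0.0064 0.0273] z 0.0814 yaw-rack -0.0 Frack [0.7 1.5] 0.1 gap 39.8
t 8.68 rack [0.007  0.0277] z 0.0815 yaw-rack -0.0 Frack [-3.4 -3.4] 2.8 gap 39.5
t 8.93 rack [0.007  0.0282] z 0.0815 yaw-rack -0.0 Frack [-4.2 -5.1] 4.2 gap 39.8
t 9.18 rack [0.0069 0.0291] z 0.0814 yaw-rack -0.0 Frack [-4.4 -5.7] 4.3 gap 39.7
```

```bash
python3 -m creep '[0,0,0,0,0,0, 0,0,0,0,0,0, 0,0,0,0,0,0, -0.03,-0.002,0,0,0,-0.015, -0.06,-0.005,0,0,0,-0.03, -0.1,-0.009,0,0,0,-0.037, -0.1,-0.009,0,0,0,-0.037, -0.1,-0.009,0,0,0,-0.037]' 0.9 20 ; python3 -m creep '[0,0,0,0,0,0, 0,0,0,0,0,0, 0,0,0,0,0,0, 0,0,0,0,0,0, 0,0,0,0,0,0, 0,0,0,0,0,0, 0,0,0,0,0,0, 0,0,0,0,0,0]' 0.3 20; python3 -c "
from h import *
st()
im=cam('side')['image'];a=cv2.resize(im[200:350,280:440],None,fx=4,fy=4,interpolation=2)
cv2.imwrite('pics/s2.png',a[:,:,::-1])"
```

```text
time: 10.18
tool_pos: [0.429, -0.0194, 0.0815]
ee_rot: [[0.087, 0.996, 0.0], [0.996, -0.087, 0.0], [0.0, 0.0, -1.0]]
wrist_force: [0.7, -0.5, 0.3]
finger_gap: 0.899
grasp_force: 0.0
time: 11.18
tool_pos: [0.4288, -0.0196, 0.0814]
ee_rot: [[0.087, 0.996, 0.0], [0.996, -0.087, 0.0], [0.0, 0.0, -1.0]]
wrist_force: [0.8, 0.9, -0.3]
finger_gap: 0.418
grasp_force: 20.0
t 11.18 rack [-0.0016 -0.0698] z 0.0814 yaw-rack 0.037 Frack [0.6 1. ] -0.3 gap 39.8
```

View pics/s2.png

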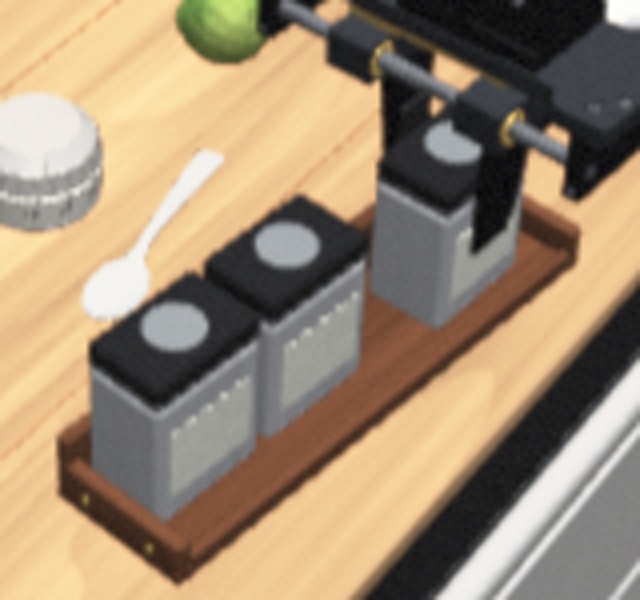

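Tins 3 and 2 stand together (crop (175,420) and (290,340)), aligned, with tin 1 gripped. Sliding it up.

```bash
python3 -m creep '[0.008,0.002,0,0,0,0.012, 0.016,0.004,0,0,0,0.025, 0.025,0.006,0,0,0,0.037, 0.032,0.009,0,0,0,0.037, 0.034,0.009,0,0,0,0.037, 0.034,0.009,0,0,0,0.037]' - 30 ; python3 -c "
from h import *
st()"; python3 -m creep '[0.002,0.0005,0,0,0,0, 0.002,0.0005,0,0,0,0]'>/dev/null; python3 -c "
from h import *
st()"; python3 -m creep '[0.002,0,0,0,0,0, 0.002,0,0,0,0,0]'>/dev/null; python3 -c "
from h import *
st()"
```

```text
time: 11.98
tool_pos: [0.4408, 0.0139, 0.0814]
ee_rot: [[0.124, 0.992, 0.0], [0.992, -0.124, 0.001], [0.001, 0.0, -1.0]]
wrist_force: [0.8, -0.0, -0.8]
finger_gap: 0.419
grasp_force: 30.0
t 11.97 rack [ 0.0062 -0.0351] z 0.0814 yaw-rack -0.0 Frack [0.8 0.1] -0.8 gap 39.8
t 12.22 rack [ 0.0066 -0.0335] z 0.0814 yaw-rack -0.0 Frack [-0.2 -0. ] -0.6 gap 39.8
t 12.47 rack [ 0.0067 -0.0316] z 0.0815 yaw-rack -0.0 Frack [-0.2 -1. ] -0.3 gap 39.8
```

```bash
for k in 1; do python3 -m creep '[0.001,0,0,0,0,0, 0.001,0,0,0,0,0]'>/dev/null; python3 -c "
from h import *
st()"; python3 -m creep '[0.001,0,0,0,0,0, 0.001,0,0,0,0,0]'>/dev/null; python3 -c "
from h import *
st()"; done
```

```text
t 12.72 rack [ 0.0066 -0.0306] z 0.0814 yaw-rack -0.0 Frack [-0.3 -1.4] -0.9 gap 40.1
t 12.97 rack [ 0.0066 -0.0295] z 0.0814 yaw-rack -0.0 Frack [ 0.7 -1. ] -0.7 gap 39.6
```

```bash
python3 -m creep '[0.001,0,0,0,0,0, 0.001,0,0,0,0,0]'>/dev/null; python3 -c "
from h import *
st()"; python3 -m creep '[0.001,0,0,0,0,0, 0.001,0,0,0,0,0]'>/dev/null; python3 -c "
from h import *
st()
im=cam('top')['image'];a=cv2.resize(im[240:312,222:378],None,fx=5,fy=5,interpolation=2)
b=cv2.resize(cam('side')['image'][275:345,285:445],None,fx=3.3,fy=3.3,interpolation=2);z=np.zeros((600,780,3),np.uint8);z[:360]=a;z[365:365+231,:528]=b
cv2.imwrite('pics/t2.png',z[:,:,::-1])"
```

```text
t 13.22 rack [ 0.0066 -0.0284] z 0.0814 yaw-rack -0.0 Frack [-0.2 -1.7] -1.4 gap 39.7
t 13.47 rack [ 0.0066 -0.0274] z 0.0814 yaw-rack -0.0 Frack [ 0.5 -1.1] -0.1 gap 40.0
```

View pics/t2.png

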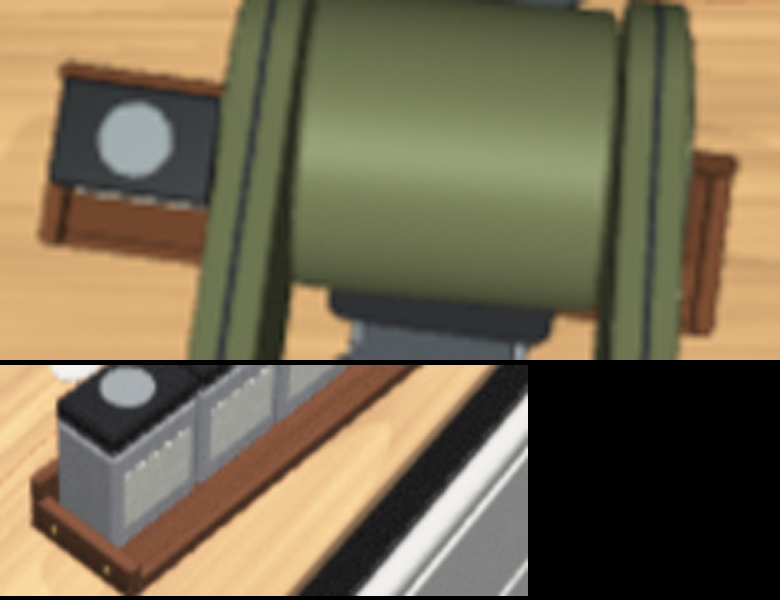

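All three tins now form a closed row near the +y cheek (lid of tin 3 at crop (135,140)), and the train still slides at about 1 N. Continuing until it meets the cheek.

```bash
python3 -m creep '[0.001,0,0,0,0,0, 0.001,0,0,0,0,0]'>/dev/null; python3 -c "
from h import *
st()"; python3 -m creep '[0.001,0,0,0,0,0, 0.001,0,0,0,0,0]'>/dev/null; python3 -c "
from h import *
st()"
```

```text
t 13.82 rack [ 0.0067 -0.0265] z 0.0814 yaw-rack -0.0 Frack [ 0.8 -1.7] -1.7 gap 39.9
t 14.07 rack [ 0.0066 -0.0256] z 0.0814 yaw-rack -0.0 Frack [ 0.2 -1.8] -1.2 gap 39.8
```

```bash
python3 -m creep '[0.001,0,0,0,0,0, 0.001,0,0,0,0,0]'>/dev/null; python3 -c "
from h import *
st()"
```

```text
t 14.32 rack [ 0.0066 -0.0245] z 0.0814 yaw-rack -0.0 Frack [-0.5 -1.4] -1.7 gap 39.5
```

```bash
python3 -m creep '[0.001,0,0,0,0,0, 0.001,0,0,0,0,0]'>/dev/null; python3 -c "
from h import *
st()"
```

```text
t 14.57 rack [ 0.0066 -0.0237] z 0.0814 yaw-rack -0.0 Frack [ 0.3 -3.2] 0.6 gap 39.5
```

```bash
python3 -m creep '[0.001,0,0,0,0,0, 0.001,0,0,0,0,0]'>/dev/null; python3 -c "
from h import *
st()"
```

```text
t 14.82 rack [ 0.0067 -0.0236] z 0.0817 yaw-rack 0.0 Frack [-1.4 -8.6] 0.8 gap 40.0
```

```bash
python3 -m creep '[-0.001,0.001,0,0,0,0, -0.001,0.001,0,0,0,0]'>/dev/null; python3 -c "
from h import *
st()"; python3 -m creep '[0,0,0,0,0,0, 0,0,0,0,0,0, 0,0,0,0,0,0, 0,0,0,0,0,0, 0,0,-0.04,0,0,0, 0,0,-0.08,0,0,0, -0.05,-0.02,-0.12,0,0,0, -0.1,-0.02,-0.12,0,0,0]' 1; python3 -c "
from h import *
st();print(manip.state()['joints'])"
```

```text
t 15.07 rack [ 0.0069 -0.0237] z 0.0814 yaw-rack -0.0 Frack [-4.5 -3.6] 2.3 gap 39.9
time: 16.08
tool_pos: [0.4127, -0.0724, 0.2054]
ee_rot: [[0.121, 0.993, 0.007], [0.993, -0.121, -0.002], [-0.001, 0.008, -1.0]]
wrist_force: [0.1, -0.6, 0.3]
finger_gap: 0.997
grasp_force: 0.0
t 16.07 rack [-0.011  -0.1242] z 0.2054 yaw-rack 0.003 Frack [ 0.2 -0.6] 0.3 gap 94.7
[-3.02028176e-01 -4.09174120e-01  2.17374167e+00  2.94320592e-04
  1.36929163e+00 -1.81044797e-01]
```

```bash
cat >> h.py <<'E'
def tilt(yaw,th): # tool y at heading yaw; th>0: tool z leans from down toward heading yaw+90deg
    v=np.array([np.cos(yaw),np.sin(yaw),0]); m=np.array([-np.sin(yaw),np.cos(yaw),0])
    z=np.cos(th)*np.array([0,0,-1])+np.sin(th)*m; return np.c_[np.cross(v,z),v,z]
E
python3 -c "
from h import *
R=tilt(-.375,np.radians(50)); p=np.array([.4522,-.2286,.042]); print(R.round(3))
go(p-.11*R[:,2]+[0,0,.03],R); go(p,R)"
```

```text
[[ 0.235  0.931  0.281]
 [ 0.598 -0.366  0.713]
 [ 0.766  0.    -0.643]]
shift [-0.2318, 0.0364, 0.0633] turn [-0.1035, 0.868, 0.241] n 3.9 4.9
shift [-0.1501, 0.0568, 0.164] turn [-0.1035, 0.868, 0.241] n 3.7 4.9
```

```bash
python3 -m creep '[-0.232,0.036,0.063,-0.104,0.868,0.241, -0.232,0.036,0.063,-0.104,0.868,0.241, -0.232,0.036,0.063,-0.104,0.868,0.241, -0.232,0.036,0.063,-0.104,0.868,0.241, -0.232,0.036,0.063,-0.104,0.868,0.241, -0.232,0.036,0.063,-0.104,0.868,0.241, -0.232,0.036,0.063,-0.104,0.868,0.241, -0.232,0.036,0.063,-0.104,0.868,0.241]' 1; python3 -c "
from h import *
print(np.round(manip.state()['joints'],3))
R=tilt(-.375,np.radians(50)); p=np.array([.4522,-.2286,.042])
go(p-.11*R[:,2]+[0,0,.03],R); go(p-.05*R[:,2],R); go(p,R)
im=cam('top')['image'];cv2.imwrite('pics/t3.png',cv2.resize(im[160:360,320:560],None,fx=3,fy=3)[:,:,::-1])"
```

```text
time: 17.08
tool_pos: [0.4193, -0.3055, 0.14]
ee_rot: [[0.24, 0.93, 0.277], [0.599, -0.367, 0.711], [0.764, -0.005, -0.646]]
wrist_force: [0.9, 0.9, 0.1]
finger_gap: 0.999
grasp_force: 0.0
[-1.057  0.218  1.886  0.635  1.658 -0.832]
shift [0.0016, 0.0024, -0.0022] turn [-0.0025, 0.0038, -0.0039] n 0.1 0.0
shift [-0.0211, 0.0027, 0.0771] turn [-0.0025, 0.0038, -0.0039] n 1.3 0.0
shift [-0.0209, 0.0028, 0.1271] turn [-0.0025, 0.0038, -0.0039] n 2.1 0.0
```

```bash
python3 -m creep '[-0.021,0.003,0.04,0,0,0, -0.021,0.003,0.077,0,0,0, -0.021,0.003,0.105,0,0,0, -0.021,0.003,0.127,0,0,0, -0.021,0.003,0.127,0,0,0, -0.021,0.003,0.127,0,0,0]'; python3 -m creep '[0,0,0,0,0,0, 0,0,0,0,0,0, 0,0,0,0,0,0, 0,0,0,0,0,0, 0,0,0,0,0,0, 0,0,0,0,0,0]' 0.45 30; python3 -c "
from h import *
im=cam('side')['image'];cv2.imwrite('pics/s3.png',cv2.resize(im[120:300,340:560],None,fx=3,fy=3)[:,:,::-1])"
```

```text
time: 17.88
tool_pos: [0.4521, -0.2301, 0.0416]
ee_rot: [[0.242, 0.929, 0.279], [0.597, -0.369, 0.712], [0.765, -0.005, -0.644]]
wrist_force: [0.8, -1.2, 1.6]
finger_gap: 1.003
grasp_force: 0.0
time: 18.62
tool_pos: [0.4515, -0.2295, 0.0407]
ee_rot: [[0.243, 0.929, 0.278], [0.596, -0.369, 0.713], [0.765, -0.007, -0.644]]
wrist_force: [-0.6, -1.1, 1.2]
finger_gap: 0.634
grasp_force: 29.9
```

View pics/s3.png

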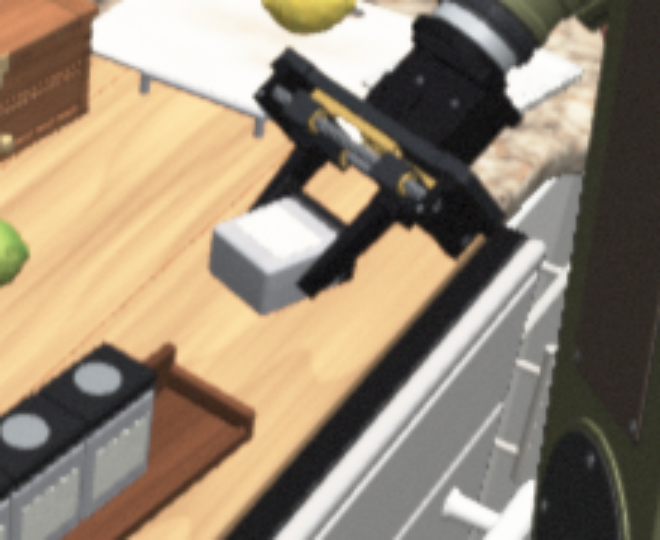

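The grip is right: the fingers hold the tin across its width at crop (290,230), gap 60 mm, rack row closed. Lifting, then turning it upright.

```bash
python3 -m creep '[0.015,0,-0.013,0,0,0, 0.035,0,-0.03,0,0,0, 0.057,0,-0.048,0,0,0, 0.057,0,-0.048,0,0,0]' - 40; python3 -m creep '[0,0,0,0,-0.1,0, 0,0,0,0,-0.25,0, 0,0,0,0,-0.42,0, 0,0,0,0,-0.6,0, 0,0,0,0,-0.78,0, 0,0,0,0,-0.96,0, 0,0,0,0,-1.14,0, 0,0,0,0,-1.3,0, 0,0,0,0,-1.45,0, 0,0,0,0,-1.57,0]';  python3 -c "
from h import *
print(np.round(manip.state()['joints'],3))
go([.4515,-.2295,.062],tilt(-.375,np.radians(-40)))
go([.4515,-.2295,.062],tilt(-.375+.01,np.radians(-40)))"
```

```text
time: 19.18
tool_pos: [0.4531, -0.2308, 0.1178]
ee_rot: [[0.24, 0.929, 0.281], [0.6, -0.369, 0.71], [0.763, -0.002, -0.646]]
wrist_force: [0.1, -0.3, -2.0]
finger_gap: 0.631
grasp_force: 39.9
time: 20.42
tool_pos: [0.4514, -0.2285, 0.1139]
ee_rot: [[0.276, 0.93, -0.244], [0.712, -0.368, -0.597], [-0.645, -0.009, -0.764]]
wrist_force: [0.4, 0.3, -2.1]
finger_gap: 0.629
grasp_force: 39.9
[-0.228  0.036  2.077 -0.733  1.26   0.463]
shift [0.0328, 0.001, 0.0402] turn [-0.0085, 0.0032, 0.0043] n 0.8 0.1
shift [0.0328, 0.001, 0.0402] turn [-0.015, 0.0031, -0.0034] n 0.8 0.1
```

```bash
python3 -m creep '[0.012,0,0.014,-0.004,0.003,0, 0.026,0,0.03,-0.008,0.003,0, 0.031,0,0.037,-0.008,0.003,0, 0.031,0,0.037,-0.008,0.003,0, 0.031,0,0.037,-0.008,0.003,0]';  python3 -m creep '[0.0013,0,0.0015,0,0,0, 0.0013,0,0.0015,0,0,0]'; python3 -c "
from h import *
im=cam('side')['image'];cv2.imwrite('pics/s4.png',cv2.resize(im[120:300,340:560],None,fx=3,fy=3)[:,:,::-1])"
```

```text
time: 21.05
tool_pos: [0.452, -0.23, 0.0675]
ee_rot: [[0.281, 0.931, -0.234], [0.715, -0.365, -0.596], [-0.64, 0.0, -0.768]]
wrist_force: [0.5, 0.7, -2.1]
finger_gap: 0.63
grasp_force: 39.9
time: 21.3
tool_pos: [0.4519, -0.2295, 0.0652]
ee_rot: [[0.28, 0.931, -0.234], [0.715, -0.365, -0.596], [-0.64, -0.0, -0.768]]
wrist_force: [-0.3, 0.2, -2.1]
finger_gap: 0.63
grasp_force: 39.9
```

View pics/s4.png

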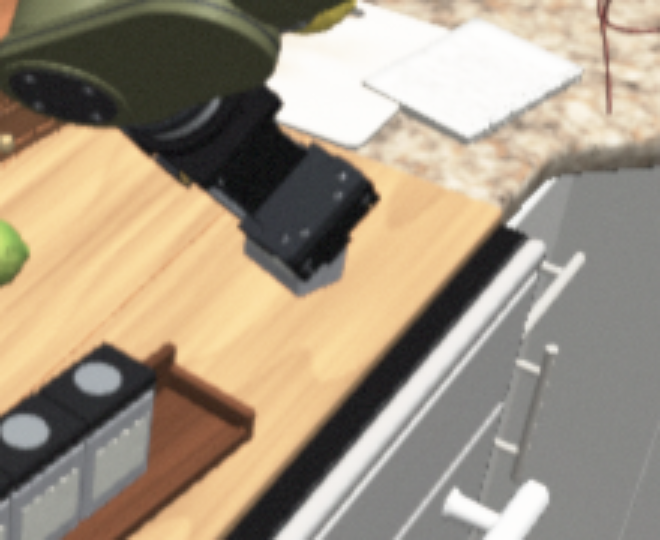

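The gripper holds the tin just above the board near crop (300,270), with no contact yet (Fz -2.1, its weight). Stepping down.

```bash
python3 -m creep '[0.0013,0,0.0015,0,0,0, 0.0013,0,0.0015,0,0,0]'|sed -n '2p;4p'; python3 -m creep '[0.0013,0,0.0015,0,0,0, 0.0013,0,0.0015,0,0,0]'|sed -n '2p;4p'
```

```text
tool_pos: [0.4516, -0.2293, 0.0627]
wrist_force: [-0.5, -0.2, -1.7]
tool_pos: [0.4519, -0.2294, 0.062]
wrist_force: [-1.8, 3.8, 5.4]
```

```bash
python3 -m creep '[0.0013,0,0.0015,0,0,0, 0.0013,0,0.0015,0,0,0]'|sed -n '2p;4p'
```

```text
tool_pos: [0.452, -0.2294, 0.0619]
wrist_force: [-5.9, 9.9, 14.8]
```

```bash
python3 -m creep '[-0.001,0,-0.001,0,0,0, -0.001,0,-0.001,0,0,0, -0.001,0,-0.001,0,0,0, -0.001,0,-0.001,0,0,0, -0.001,0,-0.03,0,0,0, -0.001,0,-0.07,0,0,0, -0.001,0,-0.13,0,0,0, -0.001,0,-0.13,0,0,0]' 1; python3 -c "
from h import *
R=down(1.196); p=np.array([.4537,-.225,.076]); print(np.round(manip.state()['joints'],3))
go(p+[0,0,.1],R); go(p+[0,0,.1],down(-1.946))
im=cam('side')['image'];cv2.imwrite('pics/s5.png',cv2.resize(im[120:300,340:560],None,fx=3,fy=3)[:,:,::-1])"
```

```text
time: 23.1
tool_pos: [0.4855, -0.1515, 0.1636]
ee_rot: [[0.282, 0.932, -0.226], [0.716, -0.362, -0.598], [-0.639, 0.007, -0.769]]
wrist_force: [0.3, -1.1, -0.8]
finger_gap: 1.002
grasp_force: 0.0
[-0.077  0.02   1.994 -0.671  1.402  0.508]
shift [-0.0695, -0.0029, 0.0416] turn [-0.5354, 0.5487, -1.4998] n 1.3 9.0
shift [-0.0695, -0.0029, 0.0416] turn [0.5492, 0.5356, 1.5044] n 1.3 9.0
```

View pics/s5.png

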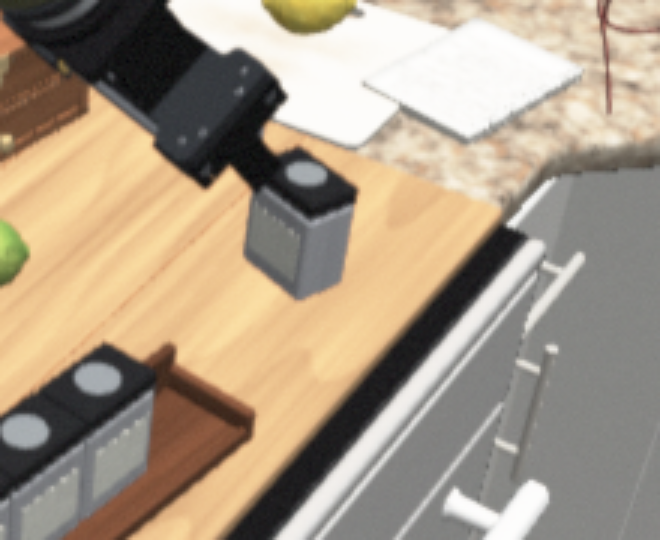

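Tin 4 now stands upright on the board (crop (300,240)). Regrasping from above across its depth.

```bash
python3 -m creep '[-0.008,0,0.004,-0.06,0.06,-0.165, -0.015,0,0.008,-0.12,0.12,-0.33, -0.022,0,0.012,-0.18,0.18,-0.5, -0.03,-0.001,0.017,-0.24,0.24,-0.66, -0.038,-0.002,0.022,-0.3,0.3,-0.83, -0.045,-0.003,0.027,-0.36,0.36,-1.0, -0.053,-0.003,0.032,-0.41,0.42,-1.16, -0.06,-0.003,0.036,-0.47,0.48,-1.32, -0.066,-0.003,0.04,-0.52,0.53,-1.45, -0.07,-0.003,0.042,-0.535,0.549,-1.5]'; python3 -c "
from h import *
R=down(1.196); p=np.array([.4537,-.225,.076]); print(np.round(manip.state()['joints'],3))
go(p+[0,0,.1],R); go(p,R)"
```

```text
time: 24.4
tool_pos: [0.4481, -0.2276, 0.1699]
ee_rot: [[-0.929, 0.37, -0.013], [0.37, 0.929, 0.004], [0.013, -0.001, -1.0]]
wrist_force: [-0.3, 0.5, 0.1]
finger_gap: 1.004
grasp_force: 0.0
[-0.575 -0.15   2.031 -0.004  1.273 -1.766]
shift [-0.0042, 0.0045, -0.0062] turn [-0.0011, -0.013, -0.0038] n 0.1 0.1
shift [-0.0055, 0.0046, 0.0938] turn [-0.0011, -0.013, -0.0038] n 1.5 0.1
```

```bash
python3 -m creep '[0,0,0,0,0,0]'>/dev/null; python3 -c "
from h import *
R=down(1.196); p=np.array([.4537,-.225,.076])
go(p,R)
# check standing tin lid (dark) in top image
"
```

```text
shift [-0.0052, 0.0042, 0.094] turn [-0.002, -0.0118, -0.0061] n 1.5 0.1
```

```bash
python3 -m creep '[-0.005,0.004,0.03,-0.002,-0.012,-0.006, -0.005,0.004,0.065,-0.002,-0.012,-0.006, -0.005,0.004,0.094,-0.002,-0.012,-0.006, -0.005,0.004,0.094,-0.002,-0.012,-0.006]'; python3 -m creep '[0,0,0,0,0,0, 0,0,0,0,0,0, 0,0,0,0,0,0, 0,0,0,0,0,0, 0,0,0,0,0,0, 0,0,0,0,0,0, 0,0,0,0,0,0, 0,0,0,0,0,0]' 0.3 30
```

```text
time: 25.02
tool_pos: [0.4523, -0.2228, 0.0744]
ee_rot: [[-0.931, 0.364, -0.003], [0.364, 0.931, 0.002], [0.004, 0.001, -1.0]]
wrist_force: [0.2, -0.2, -0.2]
finger_gap: 0.999
grasp_force: 0.0
time: 26.02
tool_pos: [0.4556, -0.2255, 0.0789]
ee_rot: [[-0.932, 0.363, 0.004], [0.363, 0.932, -0.003], [-0.005, -0.002, -1.0]]
wrist_force: [-1.6, -3.9, 5.9]
finger_gap: 0.461
grasp_force: 28.8
```

```bash
python3 -m creep '[0,0,0,0,0,0, 0,0,0,0,0,0]'; python3 -c "
from h import *
print(np.round(manip.state()['wrist_torque'],2))
im=cam('side')['image'].astype(int)
import sys
# coarse ascii of brightness, region of tin
g=cv2.cvtColor(im.astype(np.uint8),cv2.COLOR_RGB2HSV)
for r in range(160,226,2): print(''.join(('#' if im[r,c].max()<70 else 'b' if g[r,c,1]>70 else '.' if im[r,c].mean()<150 else 'o') for c in range(405,475)))
"
```

```text
time: 26.28
tool_pos: [0.4555, -0.2255, 0.0789]
ee_rot: [[-0.932, 0.363, 0.004], [0.363, 0.932, -0.003], [-0.005, -0.002, -1.0]]
wrist_force: [-1.4, -3.9, 5.3]
finger_gap: 0.461
grasp_force: 28.8
[-0.78  0.14 -0.03]
######.........#.....####bbbbbb....ooooo...........#...bbb#######...oo
#########........########bb....................#####.ooo.##....ooooooo
########################bbb##......####...#########.oooooooo..oooooooo
#######################bbbbbb######################.oooooooooooooooooo
####################.......bb######################ooooooooooooooooooo
#################..........bb#####################bboooooooooooooooooo
b################....####bbb########bbb##########bbbbbbbbboooooooooooo
bbb##########################.........###########bbbbbbbbbbbbbbooooooo
bbbbbb######################.oooooooo..#########bbbbbbbbbbbbbbbbbbbooo
bbbbbbbb####################.oooooooooo.########bbbbbbbbbbbbbbbbbbbbbb
bbbbbbbbbbb###.############.oooooooooo.########bbbbbbbbbbbbbbbbbbbbbbb
bbbbbbbbbbbbbbb.############.oooooo...##########bbbbbbbbbbbbbbbbbbbbbb
bbbbbbbbbbbbbbbb################
[... 758 characters left out ...]
bbbbbbbb...............................obbbbbbbbbbbbbbbbbbbbb
bbbbbbbbbbbbbbbbbbb.............................bbbbbbbbbbbbbbbbbbbbbb
bbbbbbbbbbbbbbbbbbbbbb..........................bbbbbbbbbbbbbbbbbbbbbb
bbbbbbbbbbbbbbbbbbbbbbbb........................bbbbbbbbbbbbbbbbbbbbbb
bbbbbbbbbbbbbbbbbbbbbbbbbb...................bbbbbbbbbbbbbbbbbbbbbbbbb
bbbbbbbbbbbbbbbbbbbbbbbbbbbbb.............bbbbbbbbbbbbbbbbbbbbbbbbbbbb
bbbbbbbbbbbbbbbbbbbbbbbbbbbbbbb.......bbbbbbbbbbbbbbbbbbbbbbbbbbbbbbbb
bbbbbbbbbbbbbbbbbbbbbbbbbbbbbbbbbbbbbbbbbbbbbbbbbbbbbbbbbbbbbbbbbbbbbb
bbbbbbbbbbbbbbbbbbbbbbbbbbbbbbbbbbbbbbbbbbbbbbbbbbbbbbbbbbbbbbbbbbbbbb
bbbbbbbbbbbbbbbbbbbbbbbbbbbbbbbbbbbbbbbbbbbbbbbbbbbbbbbbbbbbbbbbbbbbbb
```

```bash
python3 -m creep '[0,0,-0.006,0,0,0, 0,0,-0.012,0,0,0, 0,0,-0.012,0,0,0, 0,0,-0.012,0,0,0]'; python3 -c "
from h import *
print(np.round(manip.state()['wrist_torque'],2))"
```

```text
time: 26.82
tool_pos: [0.4546, -0.2241, 0.0895]
ee_rot: [[-0.932, 0.363, 0.002], [0.363, 0.932, -0.001], [-0.002, 0.0, -1.0]]
wrist_force: [0.6, -0.2, -2.3]
finger_gap: 0.422
grasp_force: 30.0
[ 0.01 -0.17 -0.  ]
```

```bash
python3 -c "
from h import *
go(list(rk(0,-.1,0)[:2])+[.135],down(-.1238))"
```

```text
shift [0.0893, 0.1523, -0.0457] turn [0.0017, 0.0018, 1.3228] n 2.9 7.1
```

```bash
python3 -m creep '[0,0,-0.025,0,0,0.12, 0.005,0.01,-0.046,0,0,0.3, 0.02,0.03,-0.046,0,0,0.48, 0.035,0.055,-0.046,0,0,0.66, 0.05,0.08,-0.046,0,0,0.84, 0.065,0.11,-0.046,0,0,1.02, 0.078,0.13,-0.046,0,0,1.18, 0.089,0.152,-0.046,0.002,0.002,1.323, 0.089,0.152,-0.046,0.002,0.002,1.323, 0.089,0.152,-0.046,0.002,0.002,1.323]'; python3 -c "
from h import *
st();go(list(rk(0,-.1,0)[:2])+[.112],down(-.1238))"
```

```text
time: 28.08
tool_pos: [0.4271, -0.0509, 0.1355]
ee_rot: [[0.122, 0.993, 0.0], [0.993, -0.122, -0.001], [-0.001, 0.0, -1.0]]
wrist_force: [-0.2, -0.0, -2.1]
finger_gap: 0.418
grasp_force: 30.0
t 28.07 rack [ 0.0006 -0.1011] z 0.1355 yaw-rack 0.002 Frack [-0.2 -0. ] -2.1 gap 39.7
shift [0.0011, -0.0006, 0.0235] turn [0.0004, 0.0011, 0.0016] n 0.4 0.0
```

```bash
python3 -m creep '[0.001,-0.001,0.012,0,0,0.002, 0.001,-0.001,0.0235,0,0,0.002, 0.005,-0.001,0.0235,0,0,0.002, 0.008,-0.001,0.0235,0,0,0.002, 0.008,-0.001,0.0235,0,0,0.002]' >/dev/null; python3 -c "
from h import *
st()"; python3 -m creep '[0.0015,0,0,0,0,0, 0.0015,0,0,0,0,0]'>/dev/null; python3 -c "
from h import *
st()"; python3 -m creep '[0.0015,0,0,0,0,0, 0.0015,0,0,0,0,0]'>/dev/null; python3 -c "
from h import *
st()"
```

```text
t 28.7 rack [-0.0001 -0.0926] z 0.1125 yaw-rack -0.002 Frack [-0.6 -0.6] -2.4 gap 39.6
t 28.95 rack [-0.0003 -0.0912] z 0.1124 yaw-rack -0.002 Frack [ 0.7 -1.1] -1.9 gap 40.0
t 29.2 rack [-0.0004 -0.0897] z 0.1122 yaw-rack -0.002 Frack [ 0.6 -0.4] -2.2 gap 39.7
```

```bash
python3 -m creep '[0.0015,0,0,0,0,0, 0.0015,0,0,0,0,0]'>/dev/null; python3 -c "
from h import *
st()"; python3 -m creep '[0.0015,0,0,0,0,0, 0.0015,0,0,0,0,0]'>/dev/null; python3 -c "
from h import *
st()"
```

```text
t 29.45 rack [-0.0004 -0.0882] z 0.1121 yaw-rack -0.002 Frack [-0.9  0.7] -2.1 gap 39.8
t 29.7 rack [-0.0004 -0.087 ] z 0.1121 yaw-rack -0.002 Frack [ 0.4 -2.8] -1.6 gap 39.8
```

```bash
python3 -m creep '[0.0015,0,0,0,0,0, 0.0015,0,0,0,0,0]'>/dev/null; python3 -c "
from h import *
st()"
```

```text
t 29.95 rack [-0.0004 -0.0868] z 0.1123 yaw-rack -0.001 Frack [ 0.2 -8.7] -1.0 gap 39.7
```

```bash
python3 -m creep '[-0.0043,0,0,0,0,0, -0.0043,0,0.003,0,0,0, -0.0043,0,0.007,0,0,0, -0.0043,0,0.01,0,0,0, -0.0043,0,0.01,0,0,0]'>/dev/null; python3 -c "
from h import *
st()"; python3 -m creep '[0,0,0.004,0,0,0, 0,0,0.007,0,0,0, 0,0,0.007,0,0,0]'>/dev/null; python3 -c "
from h import *
st()"
```

```text
t 30.57 rack [-0.0008 -0.0894] z 0.1016 yaw-rack -0.002 Frack [-0.7  0.6] -2.8 gap 39.9
t 30.95 rack [-0.0007 -0.0895] z 0.0947 yaw-rack -0.002 Frack [-0.7 -0.2] -1.4 gap 40.0
```

```bash
python3 -m creep '[0,0,0.003,0,0,0, 0,0,0.005,0,0,0, 0,0,0.005,0,0,0]'>/dev/null; python3 -c "
from h import *
st()"; python3 -m creep '[0,0,0.002,0,0,0, 0,0,0.002,0,0,0]'>/dev/null; python3 -c "
from h import *
st()"
```

```text
t 31.32 rack [-0.0006 -0.0896] z 0.0899 yaw-rack -0.002 Frack [-1.3 -0. ] -2.5 gap 39.8
t 31.57 rack [-0.0002 -0.0896] z 0.0884 yaw-rack -0.002 Frack [-0.4  0.4] -1.5 gap 39.9
```

```bash
python3 -m creep '[0,0,0.0015,0,0,0, 0,0,0.0015,0,0,0]'>/dev/null; python3 -c "
from h import *
st()"; python3 -m creep '[0,0,0.0015,0,0,0, 0,0,0.0015,0,0,0]'>/dev/null; python3 -c "
from h import *
st()"
```

```text
t 31.82 rack [-0.     -0.0896] z 0.0883 yaw-rack -0.002 Frack [-4.8  0.8] 8.4 gap 39.3
t 32.08 rack [ 0.0001 -0.0895] z 0.0883 yaw-rack -0.002 Frack [-8.6  1. ] 18.1 gap 40.0
```

```bash
python3 -m creep '[0,0,0.0015,0,0,0, 0,0,0.0015,0,0,0]'>/dev/null; python3 -c "
from h import *
st()"
```

```text
t 32.33 rack [ 0.0001 -0.0895] z 0.0882 yaw-rack -0.002 Frack [-14.2   1.7] 28.0 gap 40.0
```

```bash
python3 -m creep '[0,0,-0.0035,0,0,0, 0.001,0.003,-0.0035,0,0,0, 0.001,0.006,-0.0035,0,0,0, 0.001,0.006,-0.0035,0,0,0]'>/dev/null; python3 -c "
from h import *
st()"; python3 -m creep '[0.001,0.001,0,0,0,0, 0.001,0.001,0,0,0,0]'>/dev/null; python3 -c "
from h import *
st()"; python3 -m creep '[0.001,0.001,0,0,0,0, 0.001,0.001,0,0,0,0]'>/dev/null; python3 -c "
from h import *
st()"
```

```text
t 32.83 rack [ 0.0051 -0.0889] z 0.0883 yaw-rack -0.002 Frack [-7.7 -0.6] 11.6 gap 40.1
t 33.08 rack [ 0.0062 -0.0883] z 0.0883 yaw-rack -0.002 Frack [-7.7 -3.7] 10.9 gap 39.6
t 33.33 rack [ 0.0069 -0.0879] z 0.0883 yaw-rack -0.002 Frack [-8.6 -4.9] 13.1 gap 39.8
```

```bash
python3 -m creep '[0,0,-0.0015,0,0,0, 0,0,-0.0015,0,0,0, 0.001,0.0005,-0.0015,0,0,0, 0.001,0.0005,-0.0015,0,0,0]'>/dev/null; python3 -c "
from h import *
st()"; python3 -m creep '[0.001,0.0005,0,0,0,0, 0.001,0.0005,0,0,0,0]'>/dev/null; python3 -c "
from h import *
st()"
```

```text
t 33.83 rack [ 0.007 -0.087] z 0.0884 yaw-rack -0.002 Frack [-6.5 -7.4] 5.4 gap 40.1
t 34.08 rack [ 0.007  -0.0869] z 0.0884 yaw-rack -0.001 Frack [-10.  -12.4] 7.4 gap 39.8
```

```bash
python3 -m creep '[-0.002,-0.001,0,0,0,0, -0.002,-0.001,0,0,0,0]'>/dev/null; python3 -c "
from h import *
st()"; python3 -m creep '[0,0,0,0,0,0, 0,0,0,0,0,0, 0,0,0,0,0,0, 0,0,0,0,0,0, 0,0,0,0,0,0, 0,0,-0.03,0,0,0, 0,0,-0.07,0,0,0, -0.02,-0.01,-0.12,0,0,0, -0.08,-0.01,-0.14,0,0,0]' 1 >/dev/null;  python3 -m creep '[-0.06,0,0,0,0,0, -0.12,-0.03,0,0,0,0, -0.17,-0.06,0,0,0,0, -0.22,-0.08,0,0,0,0, -0.22,-0.08,0,0,0,0]'; python3 - <<'E'
from h import *
t=cam('top')['image'];s=cam('side')['image']
cv2.imwrite('pics/f_top.png',t[:,:,::-1]);cv2.imwrite('pics/f_side.png',s[:,:,::-1])
for n,im,roi in(('top',t,(240,315,220,380)),('side',s,(205,350,280,440))):
    g=im[roi[0]:roi[1],roi[2]:roi[3]].astype(int)
    m=((g.max(2)-g.min(2)<25)&(g.mean(2)>110)).astype(np.uint8)   # grey discs / steel
    k,l,st_,ce=cv2.connectedComponentsWithStats(m)
    for i in range(1,k):
        if st_[i,4]>40: print(n,st_[i].tolist(),(ce[i]+[roi[2],roi[0]]).round(1))
a=t[240:315,220:380].astype(int)
for r in range(0,75,2): print(''.join('#' if p.max()<75 else 'o' if p.max()-p.min()<25 else 'r' if p[0]<150 else ' ' for p in a[r]))
E
```

```text
t 34.33 rack [ 0.0069 -0.0871] z 0.0883 yaw-rack -0.002 Frack [-5.2 -3.8] 2.9 gap 40.1
time: 36.08
tool_pos: [0.3071, -0.3252, 0.2286]
ee_rot: [[0.132, 0.991, 0.0], [0.991, -0.132, -0.001], [-0.001, 0.0, -1.0]]
wrist_force: [-0.4, 0.0, 0.4]
finger_gap: 1.001
grasp_force: 0.0
top [20, 20, 15, 15, 173] [246.9 267.3]
top [53, 25, 15, 15, 177] [280. 272.]
top [86, 30, 15, 15, 176] [313.  276.8]
top [119, 34, 15, 15, 177] [346.2 281.2]
side [0, 19, 25, 33, 735] [291.2 240.3]
side [108, 20, 15, 10, 118] [394.9 229.3]
side [21, 28, 112, 97, 2442] [362.3 282.9]
side [21, 33, 34, 42, 314] [314.9 262.4]
side [85, 36, 15, 11, 130] [372.2 245.8]
side [60, 53, 16, 12, 145] [347.8 263.3]
side [34, 72, 17, 12, 161] [321.9 282.3]
side [109, 85, 51, 60, 1578] [422.2 329.2]
                                                                                                                                                                
                                                                                                                                                                
           
[... 4424 characters left out ...]
rrrrrrrrrrrrrrrrrrrrrrrrrrrrrrrrrrrrrrrrrrrrrrrrrrrrrrrrrr              
                                                                                              rrrrrrrrrrrrrrrrrrrrrrrrrrrrrrrrrrrrrrrrrrrrrrrrrrr               
                                                                                                            rrrrrrrrrrrrrrrrrrrrrrrrrrrrrrrrrrrrr               
                                                                                                                          rrrrrrrrrrrrrrrrrrrrrrr               
                                                                                                                                         rrrrrrr
```

```bash
python3 - <<'E'
from h import *
T=[(246.9,267.3),(280,272),(313,276.8),(346.2,281.2)];S=[(321.9,282.3),(347.8,263.3),(372.2,245.8),(394.9,229.3)]
c,q=np.cos(RACK[2]),np.sin(RACK[2]);M=np.array([[c,q],[-q,c]])
for a,b in zip(T,S):
    r=least_squares(lambda X:np.r_[proj('top',[X])[0]-a,proj('side',[X])[0]-b],[.44,.05,.1])
    print((M@(r.x[:2]-RACK[:2])).round(4),r.x[2].round(4),np.abs(r.fun).max().round(2))
E
```

```text
[0.0079 0.0944] 0.1041 0.62
[0.0078 0.0342] 0.1044 0.67
[ 0.0074 -0.0257] 0.1046 0.63
[ 0.0076 -0.0858] 0.1045 0.51
```

```bash
python3 -c "
from rig import manip
print(manip.finish_job())"
```

```text
the job is handed in; nothing more can be done
None
```

All four tins stand upright in the rack in one straight row against the back board; camera measurements put the lids at the same height, 60 mm apart and in line within 0.5 mm. The timer, spoon, lime and jar were not touched, and the job was handed in at about 36 s.

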